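# Close the mask clips along the cheek

### The job

Run a fingertip lightly along the curved row of brass clips at the near cheek of the mask, from the chin end to the brow end, pushing each clip's upright peg along so that the clips close one after another: handle swung in alongside the rim, toe over the mask's rim. Do not shift or lift the mask, do not force the clips, leave everything else where it stands, and finish clear of it all.

Things in the scene. Friction and masses are not known exactly. Their poses are not given: they have to be found in the camera images.
- board: the mould board: a fixed plywood board 290 x 340 x 18 mm lying flat on the bench. Origin: centre of its underside; +x is across it, away from the robot, +y along it, from the mask's chin to its brow. Its far rim has three fixed brass hooks. It is turned by up to 0.4 rad about the vertical
- mask: loose grey paper mask, hard and dry, 250 mm long (y) and 180 mm wide, face up on the board: flat rim 4 mm thick, about 13 mm wide, face 70 mm (nose 85 mm) high. Origin: centre of its underside, on the board's top, 20 mm in +x from its centre. Narrow chin at -y, broad brow at +y, the cheek with the clips at -x. 0.25 kg, not yet fastened
- clip1 (a joint): angle of the first clip, at the chin end (rad): 0 = fully open (handle straight out from the mask's rim, toe along the rim towards the brow), 1.57 = fully closed against its stop (handle along the rim towards the brow, toe pointing straight onto the mask's rim). Turns clockwise seen from above; stiff hinge, about 1.5 N at the peg, stays where it is left
- clip2 (a joint): angle of the second clip (rad): 0 = fully open (handle straight out from the mask's rim, toe along the rim towards the brow), 1.57 = fully closed against its stop (handle along the rim towards the brow, toe pointing straight onto the mask's rim). Turns clockwise seen from above; stiff hinge, about 1.5 N at the peg, stays where it is left
- clip3 (a joint): angle of the third clip (rad): 0 = fully open (handle straight out from the mask's rim, toe along the rim towards the brow), 1.57 = fully closed against its stop (handle along the rim towards the brow, toe pointing straight onto the mask's rim). Turns clockwise seen from above; stiff hinge, about 1.5 N at the peg, stays where it is left
- clip4 (a joint): angle of the fourth clip, at the brow end (rad): 0 = fully open (handle straight out from the mask's rim, toe along the rim towards the brow), 1.57 = fully closed against its stop (handle along the rim towards the brow, toe pointing straight onto the mask's rim). Turns clockwise seen from above; stiff hinge, about 1.5 N at the peg, stays where it is left
- pivot1 (a point): the upright pivot of clip 1 (the first clip, at the chin end), 8 mm outside the mask's rim: top of its 12 mm wide boss, 36 mm above the bench. The brass clip is a flat L, 10 mm wide, 24 to 29 mm above the bench: a 34 mm handle with an upright peg, and at a right angle a 16 mm toe. The four pivots follow the cheek's curve, 55 to 65 mm apart
- pivot2 (a point): the upright pivot of clip 2 (the second clip), 8 mm outside the mask's rim: top of its 12 mm wide boss, 36 mm above the bench. The brass clip is a flat L, 10 mm wide, 24 to 29 mm above the bench: a 34 mm handle with an upright peg, and at a right angle a 16 mm toe. The four pivots follow the cheek's curve, 55 to 65 mm apart
- pivot3 (a point): the upright pivot of clip 3 (the third clip), 8 mm outside the mask's rim: top of its 12 mm wide boss, 36 mm above the bench. The brass clip is a flat L, 10 mm wide, 24 to 29 mm above the bench: a 34 mm handle with an upright peg, and at a right angle a 16 mm toe. The four pivots follow the cheek's curve, 55 to 65 mm apart
- pivot4 (a point): the upright pivot of clip 4 (the fourth clip, at the brow end), 8 mm outside the mask's rim: top of its 12 mm wide boss, 36 mm above the bench. The brass clip is a flat L, 10 mm wide, 24 to 29 mm above the bench: a 34 mm handle with an upright peg, and at a right angle a 16 mm toe. The four pivots follow the cheek's curve, 55 to 65 mm apart
- peg1 (a point): centre of the top of the upright peg on clip 1's handle: a round brass roller, 16 mm thick, that spins freely on its pin, 30 mm from the pivot's axis, standing from 30 to 54 mm above the bench (36 mm above the board's top)
- peg2 (a point): centre of the top of the upright peg on clip 2's handle: a round brass roller, 16 mm thick, that spins freely on its pin, 30 mm from the pivot's axis, standing from 30 to 54 mm above the bench (36 mm above the board's top)
- peg3 (a point): centre of the top of the upright peg on clip 3's handle: a round brass roller, 16 mm thick, that spins freely on its pin, 30 mm from the pivot's axis, standing from 30 to 54 mm above the bench (36 mm above the board's top)
- peg4 (a point): centre of the top of the upright peg on clip 4's handle: a round brass roller, 16 mm thick, that spins freely on its pin, 30 mm from the pivot's axis, standing from 30 to 54 mm above the bench (36 mm above the board's top)
- tin: small white tub with steel lid, 44 mm wide, 36 mm high, standing on the board's near corner at the chin end. Origin: centre of its underside. To be left alone
- brush: brush, 170 mm long, lying on the bench to the robot's left. Origin: near its middle. To be left alone
- jar: small glass jar, 38 mm wide, 50 mm high, standing on the board's near corner at the brow end. Origin: centre of its underside. To be left alone
- paint_a: white paint pot, 80 mm wide, 85 mm high, on the bench to one side. Origin: centre of its underside. To be left alone
- paint_b: paint pot, 71 mm wide, 75 mm high, on the bench to one side. Origin: centre of its underside. To be left alone
- glue: amber bottle with white cap, 68 mm wide, 160 mm high, on the bench to one side. Origin: centre of its underside. To be left alone
- varnish: can, 72 mm wide, 100 mm high, on the bench to one side. Origin: centre of its underside. To be left alone
- spatula: spatula, 200 mm long, lying on the bench to the robot's right. Origin: near its middle. To be left alone

How it is judged:
By the outcome, as a careful person would: the job done as asked, in the order asked, and still so for the second after the job is handed in, with the robot touching nothing.
It also fails if it takes over 45 s, if anything falls off the work surface, if the arm or the gripper's body presses on something with over 40 N, if the wrist force passes 120 N, or if a joint passes its speed limit or range.

### The arm

A 6-joint arm with a two-finger parallel gripper is mounted at the origin on the work surface. World frame = base frame: x ahead of the robot, y to its left, z up, the work surface at z = 0. Lengths are in m, angles in rad, forces in N, time in s.
With the tool pointing down it reaches from about 0.275 to 0.825 m from the base axis. Payload 4.9 kg.
Tool frame: the origin (TCP) lies where the fingers leave the gripper's body, on its centre line; the fingertips stand manip.tip_reach ahead of it and the grasp point (between the pads) lies 54 mm ahead of it (manip.tip_reach is the distance from the TCP to the fingertips, in m); z points along the fingers, y is the line along which they close (so a half turn about z gives the same grasp; the last joint's range is limited). The gripper opens to 85 mm and grips with 20 to 120 N. Pads are 22 mm wide; open, the fingers measure 114 mm over their backs; the gripper's body (76 mm by 85 mm) begins 54 mm behind the grasp point. The pads swing forward as they close: fully open they stand 13 mm farther back than shut.
Start: joints at [1.044, 0.326, -0.193, 1.052, 0, 1.437], TCP at [0.211, 0.508, 0.304] pointing down, gripper open.
Joint ranges: [-2.65, 2.65], [-0.97, 1.79], [-1.3, 1.35], [-1.93, 2.1], [-1.47, 1.37], [-3.14, 3.14]. Speed limits (rad/s): [2.57, 2.57, 3.14, 3.14, 3.14, 3.14].

### API

Orientations are given as a 3x3 rotation matrix whose columns are the frame's x, y, z axes.
In Python, from workcell import manip gives the robot as it stands.
- The arm moves only by the tool servo_tool, never from a script. Its argument "deltas" is one flat list of numbers, 5 for each row, row after row: the closure, from 0 (fully open) to 1 (shut), then the shift along the tool's x, y, z in m, then the turn about the tool's z in degrees. A call has 1 to 10 rows; each row shifts and turns the commanded pose from where the row before left it, along the tool's axes as they then stand; what a row does not reach is not made up. A row lasts 1/12 s, in which the tool goes at most 41.7 mm and 7.16 degrees, less where a joint would pass 70% of its speed; a pose out of reach is approached as far as the arm can. A call with a gripper value outside its range is refused whole. The fingers move at their own pace and stop on an object; "grip_force" is the grip in N (left out, the last holds). Time passes only in rows, so rows that do not move let the fingers close. It gives the time, the measured TCP pose, the force, the opening and the grip force at its end, in the units of the state.
- manip.read_state(): the state, without advancing time (a new reading comes with each control period).
- manip.snapshot(name): name is "side" or "top"; returns (picture, depth): 420x560x3 uint8, red, green, blue; 420x560 float32, m along the optical axis (not along the pixel's ray), 0 where there is no reading.
- manip.camera_info(name): a dict with "fx", "fy", "cx", "cy" (pixels), "origin" and "orientation" of the camera in the world. Camera axes: x right, y down, z forward; pixel columns grow to the right and rows downward; lengths in m; the calibration is good to about 2 mm. A picture is of the moment at which its call begins. camera_info takes no time and is no camera call.
- manip.close_job(): hands the job in; it is judged then, once.
The state is a dict: "time_s": time; "qpos": joint angles; "qd": joint speeds; "joint_torque": joint torques, N m; "eef_pos": TCP position; "tool_rot": TCP orientation; "ft_force": force on the tool from outside, world axes, zero at the start; "ft_torque": the same for the moment, N m; "opening": opening from 0.0 (shut) to 1.0 (fully open); "finger_force": force on a finger pad.
Only numpy, scipy, OpenCV 4.12 (cv2) and the standard library are available. Lean on these libraries where they do the work, as an engineer would, in place of code of your own. Each camera call takes 0.05 s, during which the arm holds its last target. There are 200 camera calls.

## Working session

There is one attempt and no reset: what is moved stays moved. The work goes in short steps, Python scripts to look and compute and a tool call to move; the robot and the scene stay as the last step left them, time stands still between calls to the robot, and variables do not carry over. Pictures are saved under pics/ and viewed, at most 10 in all, crops included, and the job is handed in when it is done.

Besides the shell and the picture viewer there is one more tool, called after "Call:" as name(argument=value, ...), one argument or row to a line, values as JSON. servo_tool: Moves the arm, as the interface text tells. Its arguments: {"type":"object","properties":{"deltas":{"type":"array","items":{"type":"number"}},"grip_force":{"type":"number"}},"required":["deltas"]}

```bash
mkdir -p pics; cat > h.py <<'E'
from workcell import manip
import numpy as np, cv2
def snap(n,tag):
    p,d=manip.snapshot(n); cv2.imwrite(f'pics/{tag}.png',cv2.cvtColor(p,cv2.COLOR_RGB2BGR)); np.save(f'pics/{tag}.npy',d); return p,d
def ray(n,u,v,z):
    c=manip.camera_info(n); R=np.array(c['orientation']); o=np.array(c['origin'])
    d=R@np.array([(u-c['cx'])/c['fx'],(v-c['cy'])/c['fy'],1]); return o+d*(z-o[2])/d[2]
def cloud(n,d):
    c=manip.camera_info(n); R=np.array(c['orientation']); v,u=np.indices(d.shape)
    P=np.stack([(u-c['cx'])/c['fx']*d,(v-c['cy'])/c['fy']*d,d],-1); return P@R.T+np.array(c['origin'])
E
python3 - <<'E'
from h import *
snap('top','top0'); snap('side','side0')
s=manip.read_state(); print(manip.tip_reach,s['eef_pos'],s['tool_rot'],s['time_s'])
for n in('top','side'): print(manip.camera_info(n))
E
```

```text
0.0726 [0.21031281 0.5077693  0.30318859] [[-9.23846443e-01  3.82762571e-01 -7.51217442e-04]
 [ 3.82763263e-01  9.23845503e-01 -1.33049620e-03]
 [ 1.84744710e-04 -1.51671262e-03 -9.99998833e-01]] 0.1
{'fx': 405.1525447026569, 'fy': 405.1525447026569, 'cx': 284.3951928317268, 'cy': 209.2799893282586, 'origin': array([ 0.40391417, -0.01213631,  1.05727213]), 'orientation': array([[ 0.01966594, -0.99817431,  0.05710785],
       [-0.99975904, -0.01907575,  0.01086159],
       [-0.00975239, -0.05730769, -0.99830893]])}
{'fx': 505.8429037553189, 'fy': 505.8429037553189, 'cx': 268.3362988154442, 'cy': 210.83369604586443, 'origin': array([ 0.02465987, -0.99521159,  0.77666175]), 'orientation': array([[ 0.90342469, -0.24284378,  0.35334223],
       [-0.42864553, -0.49366922,  0.75667279],
       [-0.0093191 , -0.83505545, -0.55008686]])}
```

View pics/top0.png

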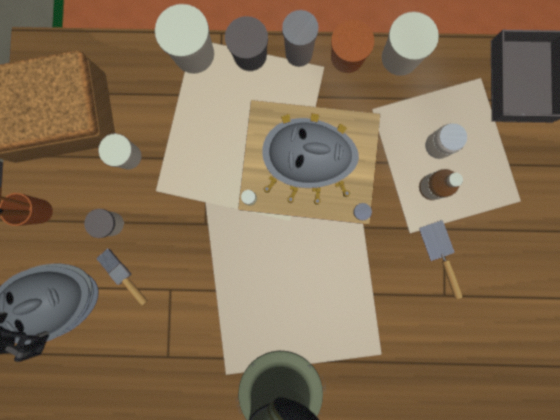

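View pics/side0.png

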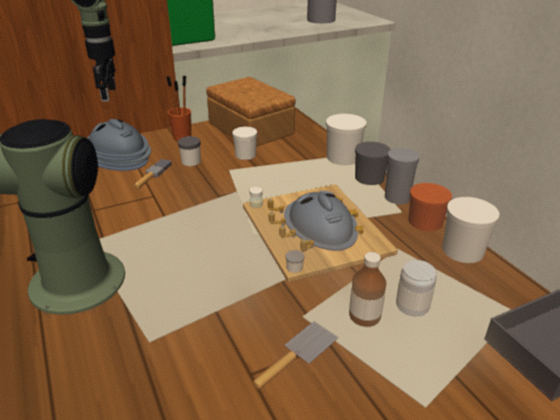

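The top view shows the board at about (310,160), chin to the right with the tin at (362,212), and the jar at (248,198). The clips lie near (268..347, 180..200). I'll zoom in and extract the pegs and pivots.

```bash
python3 - <<'E'
from h import *
a=cv2.imread('pics/top0.png')[165:225,235:385]; b=cv2.imread('pics/side0.png')[170:280,235:335]
a=cv2.resize(a,None,fx=5.3,fy=5.3,interpolation=cv2.INTER_CUBIC); cv2.imwrite('pics/topz.png',a)
cv2.imwrite('pics/sidez.png',cv2.resize(b,None,fx=5.4,fy=5.4,interpolation=cv2.INTER_CUBIC))
d=np.load('pics/top0.npy'); P=cloud('top',d)
Z=P[...,2]
print('board z',np.median(Z[195:205,255:262]))
np.set_printoptions(linewidth=400)
print((Z[176:206,262:352]*1000).astype(int)[::1, ::1].tolist().__len__())
# blobs above 42mm in clip region
m=((Z>0.042)&(Z<0.062)).astype(np.uint8); m[:176]=0;m[208:]=0;m[:,:240]=0;m[:,375:]=0
n,l,st,c=cv2.connectedComponentsWithStats(m)
for i in range(1,n):
    print(st[i],c[i],P[l==i].mean(0).round(4),ray('top',*c[i],0.054).round(4))
# board outline
h=cv2.cvtColor(cv2.imread('pics/top0.png'),cv2.COLOR_BGR2HSV)
m=((abs(Z-0.018)<0.006)).astype(np.uint8); m[:90]=0;m[230:]=0;m[:,:230]=0;m[:,390:]=0
m=cv2.morphologyEx(m,cv2.MORPH_CLOSE,np.ones((3,3)))
cs=max(cv2.findContours(m,0,2)[0],key=cv2.contourArea); r=cv2.minAreaRect(cs); print(r)
q=np.array([ray('top',*p,0.018) for p in cv2.boxPoints(r)]); print(q.round(4))
E
```

```text
board z 0.018763631307932904
30
[289 176  43   5 135] [310.45185185 177.31851852] [ 0.5429 -0.0648  0.0494] [ 0.5423 -0.0645  0.054 ]
[264 186   6   7  35] [266.57142857 188.77142857] [0.5116 0.0442 0.0534] [0.5116 0.0441 0.054 ]
[343 190   7   7  34] [346.35294118 193.20588235] [ 0.5043 -0.1543  0.0533] [ 0.5042 -0.1542  0.054 ]
[241 195   1   1   1] [241. 195.] [0.4941 0.1065 0.0615] [0.4948 0.1074 0.054 ]
[255 196   1   1   1] [255. 196.] [0.493  0.0725 0.0541] [0.493  0.0725 0.054 ]
[288 196   6   7  32] [290.28125 199.1875 ] [ 0.4867 -0.0153  0.0539] [ 0.4867 -0.0153  0.054 ]
[255 198   1   1   1] [255. 198.] [0.4881 0.0725 0.0531] [0.488  0.0724 0.054 ]
[314 198   7   7  34] [316.88235294 200.79411765] [ 0.4841 -0.0815  0.0524] [ 0.4839 -0.0814  0.054 ]
[251 201   4   3   4] [252.5  202.25] [0.4776 0.0787 0.05  ] [0.4773 0.0784 0.054 ]
[355 203  16   5  58] [362.5       205.4137931] [ 0.4746 -0.1946  0.0536] [ 0.4746 -0.1945  0.054 ]
[247 204   1   1   1] [247. 204.] [0.4734 0.0931 0.0431] [0.4727 0.0919 0.054 ]
((309.3780212402344, 161.59756469726562), (132.0760955810547, 111.0941162109375), 6.340191841125488)
[[ 0.4605  0.1195  0.018 ]
 [ 0.7499  0.095   0.018 ]
 [ 0.717  -0.2473  0.018 ]
 [ 0.4295 -0.2177  0.018 ]]
```

View pics/topz.png

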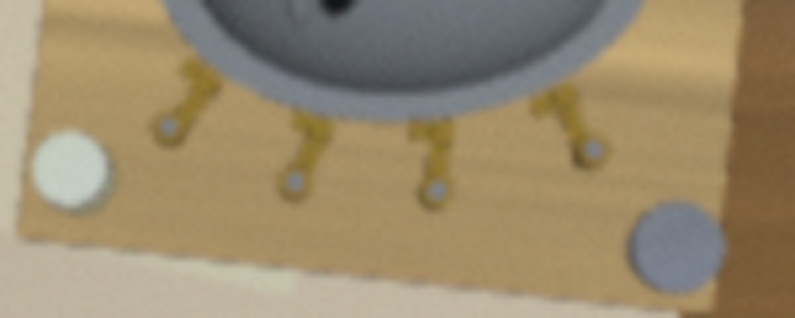

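View pics/sidez.png

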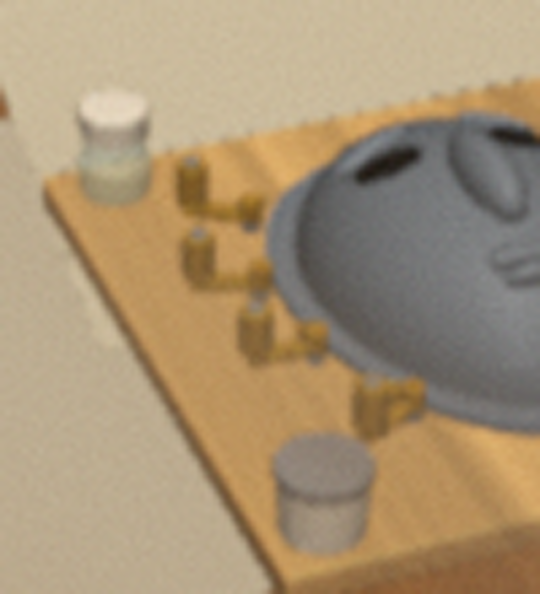

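```bash
cat > path.py <<'E'
from h import *
from scipy.interpolate import CubicSpline
pt=[(593,150),(435,190),(294,182),(168,127)]; vt=[(564,94),(437,128),(318,123),(206,77)]
ps=[(372,380),(257,303),(199,233),(190,162)]
peg=np.array([(0.5042,-0.1542),(0.4839,-0.0814),(0.4867,-0.0153),(0.5116,0.0441)])
pv=np.array([ray('top',235+u/5.3,165+v/5.3,.036)[:2] for u,v in vt])
pegs=np.array([ray('side',235+u/5.4,170+v/5.4,.054)[:2] for u,v in ps])
n=peg-pv; L=np.linalg.norm(n,axis=1); n/=L[:,None]
pv2=peg-0.030*n; t=np.stack([n[:,1],-n[:,0]],1)
def path(off=0.019,step=0.006):
    K=[pv2[0]-0.034*t[0]+(off+.003)*n[0]]
    for i in range(4): K+= [pv2[i]+off*n[i], pv2[i]+0.029*t[i]+off*n[i]]
    K.append(pv2[3]+0.042*t[3]+off*n[3]); K=np.array(K)
    s=np.r_[0,np.cumsum(np.linalg.norm(np.diff(K,axis=0),axis=1))]
    T=[t[0],t[0],t[0],t[1],t[1],t[2],t[2],t[3],t[3],t[3]]
    yaw=np.array([np.degrees(np.arctan2(a[0],a[1])) for a in T])   # tool y=(sin,cos)
    from scipy.interpolate import PchipInterpolator as Pc
    q=np.linspace(0,s[-1],int(round(s[-1]/step))+1)
    return Pc(s,K)(q),Pc(s,yaw)(q),K
E
python3 - <<'E'
from path import *
print('side-vs-top pegs',(pegs-peg).round(4).tolist()); print('L',L.round(4)); print('pv',pv2.round(4).tolist(),np.linalg.norm(np.diff(pv2,axis=0),axis=1)); print('n',n.round(3).tolist())
q,y,K=path(); print(len(q),q[0],y[0],q[-1],y[-1]); print(K.round(4).tolist())
s=manip.read_state(); R=s['tool_rot']; e=s['eef_pos']
print('start shift tool', R.T@(np.r_[q[0],0.30]-e), 'turn',y[0]-np.degrees(np.arctan2(R[0,1],R[1,1])))
print('tin',ray('top',235+676/5.3,165+247/5.3,.054),'jar',ray('top',235+72/5.3,165+170/5.3,.068))
E
```

```text
side-vs-top pegs [[0.0058, 0.0], [0.0072, 0.0023], [0.0056, 0.0003], [0.0044, 0.0003]]
L [0.03   0.0311 0.0317 0.0309]
pv [[0.5324, -0.144], [0.5138, -0.0836], [0.5147, -0.0262], [0.5367, 0.0276]] [0.06321161 0.05738943 0.05814945]
n [[-0.94, -0.34], [-0.997, 0.072], [-0.932, 0.363], [-0.836, 0.549]]
46 [ 0.52329569 -0.18344645] -19.90093931425236 [0.54385091 0.0731668 ] 33.29620051132832
[[0.5233, -0.1834], [0.5145, -0.1505], [0.5047, -0.1232], [0.4949, -0.0822], [0.497, -0.0533], [0.497, -0.0193], [0.5075, 0.0077], [0.5208, 0.0381], [0.5367, 0.0623], [0.5439, 0.0732]]
start shift tool [-0.5537207  -0.51877359  0.00387313] turn -42.40587458676319
tin [ 0.45924222 -0.19473395  0.054     ] jar [0.48879876 0.08701944 0.068     ]
```

Call:
servo_tool(
  deltas=[1,-0.0277,-0.0259,0,0,1,-0.0277,-0.0259,0,0,1,-0.0277,-0.0259,0,0,1,-0.0277,-0.0259,0,0,1,-0.0277,-0.0259,0,0,1,-0.0277,-0.0259,0,0,1,-0.0277,-0.0259,0,0,1,-0.0277,-0.0259,0,0,1,-0.0277,-0.0259,0,0,1,-0.0277,-0.0259,0,0],
)

```text
time_s: 0.93
eef_pos: [0.3674, 0.1611, 0.3038]
tool_rot: [[-0.924, 0.383, -0.0], [0.383, 0.924, 0.0], [0.0, 0.0, -1.0]]
ft_force: [0.4, 0.6, 0.3]
opening: 0.001
finger_force: 0.0
```

Call:
servo_tool(
  deltas=[1,-0.0277,-0.0259,0,0,1,-0.0277,-0.0259,0,0,1,-0.0277,-0.0259,0,0,1,-0.0277,-0.0259,0,0,1,-0.0277,-0.0259,0,0,1,-0.0277,-0.0259,0,0,1,-0.0277,-0.0259,0,0,1,-0.0277,-0.0259,0,0,1,-0.0277,-0.0259,0,0,1,-0.0277,-0.0259,0,0],
)

```text
time_s: 1.77
eef_pos: [0.5242, -0.1843, 0.3034]
tool_rot: [[-0.924, 0.383, -0.001], [0.383, 0.924, 0.0], [0.001, 0.0, -1.0]]
ft_force: [0.5, 0.8, 1.1]
opening: 0.0
finger_force: 0.0
```

Call:
servo_tool(
  deltas=[1,0,0,0.02,-7,1,0,0,0.02,-7,1,0,0,0.02,-7,1,0,0,0.02,-7,1,0,0,0.02,-7,1,0,0,0.02,-7,1,0,0,0,0,1,0,0,0,0],
)

```text
time_s: 2.43
eef_pos: [0.5231, -0.182, 0.1829]
tool_rot: [[-0.944, -0.331, -0.003], [-0.331, 0.944, 0.001], [0.002, 0.002, -1.0]]
ft_force: [0.2, -0.2, 0.5]
opening: 0.001
finger_force: 0.0
```

```bash
python3 - <<'E'
from path import *
snap('top','top1'); snap('side','side1')
s=manip.read_state(); e=s['eef_pos'];R=s['tool_rot']; print(e,R.round(4).tolist(),s['opening'],s['ft_force'],s['time_s'])
tip=e+R[:,2]*manip.tip_reach
for nm in('top','side'):
    c=manip.camera_info(nm); r=np.array(c['orientation']).T@(tip-c['origin']); print(nm,'tip px',c['fx']*r[0]/r[2]+c['cx'],c['fy']*r[1]/r[2]+c['cy'])
d=np.load('pics/side0.npy'); P=cloud('side',d)
for u,v in ps:
    U,V=int(round(235+u/5.4)),int(round(170+v/5.4)); print('side depth peg',P[V-1:V+2,U-1:U+2].reshape(-1,3).round(3)[[1,4,7]].tolist())
a=cv2.imread('pics/side1.png'); u,v=int(c['fx']*r[0]/r[2]+c['cx']),int(c['fy']*r[1]/r[2]+c['cy'])
a=a[v-60:v+50,u-70:u+70]; print('crop',u-70,v-60); cv2.imwrite('pics/s1z.png',cv2.resize(a,None,fx=5.4,fy=5.4,interpolation=cv2.INTER_CUBIC))
E
```

```text
[ 0.52458257 -0.18270192  0.18486902] [[-0.9434, -0.3315, 0.001], [-0.3315, 0.9434, -0.0005], [-0.0008, -0.0008, -1.0]] 0.0009827798675601702 [ 0.50277624 -0.17455836  0.00192721] 2.5333
top tip px 362.2062118365991 182.32054473374487
side tip px 316.27360121827354 224.95254385873494
side depth peg [[0.512, -0.152, 0.056], [0.51, -0.155, 0.055], [0.507, -0.16, 0.057]]
side depth peg [[0.493, -0.077, 0.055], [0.491, -0.082, 0.056], [0.488, -0.087, 0.057]]
side depth peg [[0.494, -0.013, 0.056], [0.493, -0.015, 0.054], [0.49, -0.021, 0.056]]
side depth peg [[0.516, 0.045, 0.057], [0.513, 0.04, 0.057], [0.515, 0.043, 0.052]]
crop 246 164
```

View pics/s1z.png

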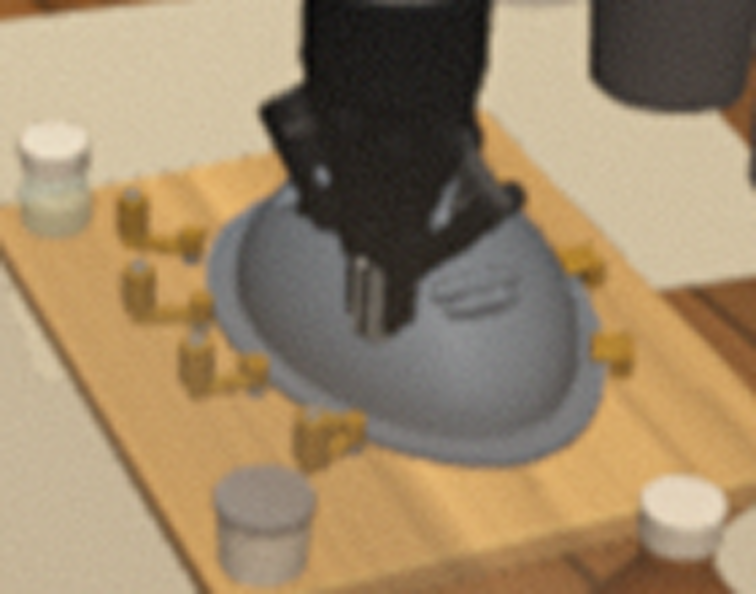

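Side view: the tip bottom is at about crop (382,325), against a prediction of (381,330), so the side camera agrees with the robot. I'll descend behind peg 1 and compare the tip with the pegs in the same view.

Call:
servo_tool(
  deltas=[1,-0.002,0,0.014,0,1,0,0,0.014,0,1,0,0,0.014,0,1,0,0,0.014,0,1,0,0,0.014,0,1,0,0,0,0,1,0,0,0,0],
)

```text
time_s: 3.12
eef_pos: [0.5263, -0.1819, 0.1147]
tool_rot: [[-0.943, -0.333, 0.0], [-0.333, 0.943, -0.0], [-0.0, -0.0, -1.0]]
ft_force: [0.4, -0.4, -0.5]
opening: 0.002
finger_force: 0.0
```

```bash
python3 - <<'E'
from path import *
a,d=snap('side','side2')
s=manip.read_state(); e=s['eef_pos'];R=s['tool_rot']; print(e,s['ft_force'],s['time_s'])
c=manip.camera_info('side')
def px(p):
    r=np.array(c['orientation']).T@(p-c['origin']); return np.array([c['fx']*r[0]/r[2]+c['cx'],c['fy']*r[1]/r[2]+c['cy']])
for x in(-.011,.011):
  for y in(-.0145,.0145): print(x,y,((px(e+R@[x,y,manip.tip_reach])-[255,180]+.5)*6.5).round())
a=cv2.cvtColor(a,cv2.COLOR_RGB2BGR)[180:270,255:375]; cv2.imwrite('pics/s2z.png',cv2.resize(a,None,fx=6.5,fy=6.5,interpolation=cv2.INTER_CUBIC))
E
```

```text
[ 0.52668501 -0.1821371   0.11519634] [ 0.48650117 -0.45725009 -0.17933271] 3.1667
-0.011 -0.0145 [448. 454.]
-0.011 0.0145 [387. 420.]
0.011 -0.0145 [408. 481.]
0.011 0.0145 [348. 446.]
```

View pics/s2z.png

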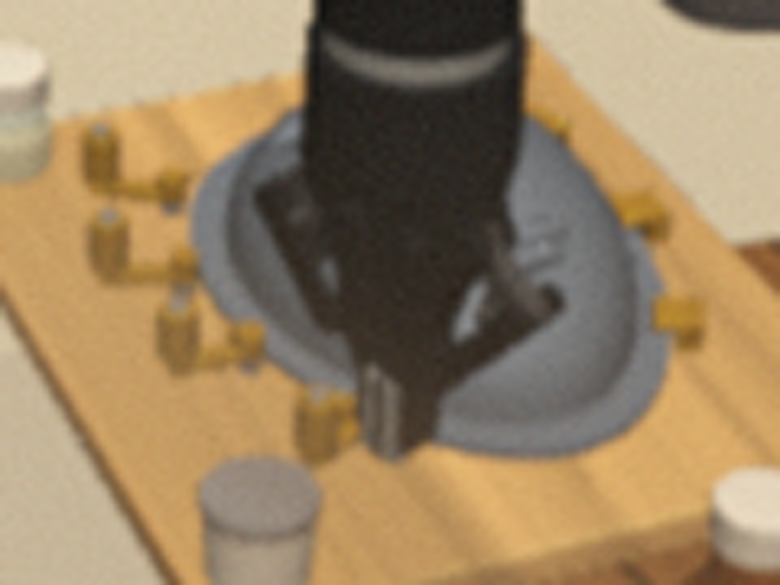

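```bash
cat > nxt.py <<'E'
from path import *
import sys
def go(dx,off=0.019,step=0.006,n=10,ztip=0.0425):
    q,y,K=path(off,step); q=q+[dx,0]
    s=manip.read_state(); e=s['eef_pos'];R=s['tool_rot']; p=e[:2].copy(); a=np.degrees(np.arctan2(R[0,1],R[1,1]))
    i=int(np.argmin(np.linalg.norm(q-p,axis=1)))
    print('i',i,'/',len(q)-1,'dev mm',((p-q[i])*1e3).round(1),'yaw err',round(a-y[i],1),'F',s['ft_force'].round(2),'tip z',e[2]-manip.tip_reach)
    dz=e[2]-manip.tip_reach-ztip
    for j in range(i+1,min(i+1+n,len(q))):
        r=np.radians(a); Y=np.array([np.sin(r),np.cos(r)]); X=np.array([-np.cos(r),np.sin(r)])
        D=q[j]-p; d=np.round([D@X*1e3,D@Y*1e3],1); t=round(y[j]-a)
        p=p+(d[0]*X+d[1]*Y)/1e3; a+=t; print(j,d.tolist(),t)
E
python3 -c "
from nxt import *
go(0.0035)"
```

```text
i 0 / 45 dev mm [-0.1  1.3] yaw err 0.5 F [ 0.49 -0.46 -0.18] tip z 0.04259633706441002
1 [-0.4, 4.8] 0
2 [-0.6, 6.0] 0
3 [-0.5, 6.0] 0
4 [-0.4, 6.1] 0
5 [-0.3, 6.0] 0
6 [-0.3, 6.0] 0
7 [0.1, 6.1] 0
8 [0.2, 6.1] 0
9 [0.1, 6.0] 0
10 [0.0, 6.1] 0
```

Call:
servo_tool(
  deltas=[1,-0.0005,0.005,0,0,1,-0.0005,0.006,0,0,1,-0.0005,0.006,0,0,1,-0.0005,0.006,0,0,1,-0.0003,0.006,0,0,1,-0.0003,0.006,0,0,1,0,0.006,0,0],
)

```text
time_s: 3.75
eef_pos: [0.5152, -0.1423, 0.1144]
tool_rot: [[-0.943, -0.334, 0.001], [-0.334, 0.943, -0.002], [-0.001, -0.002, -1.0]]
ft_force: [-0.6, -2.2, 1.8]
opening: -0.003
finger_force: 1.4
```

```bash
python3 -c "
from nxt import *
go(0.0035)
a,d=snap('side','side3')
a=cv2.cvtColor(a,cv2.COLOR_RGB2BGR)[180:270,255:375]; cv2.imwrite('pics/s3z.png',cv2.resize(a,None,fx=6.5,fy=6.5,interpolation=cv2.INTER_CUBIC))"
```

```text
i 7 / 45 dev mm [-0.2  0.3] yaw err 0.4 F [-0.62 -2.24  1.82] tip z 0.04183948988275646
8 [0.1, 5.7] 0
9 [0.2, 6.0] 0
10 [0.0, 6.1] 0
11 [-0.3, 6.0] 0
12 [-0.1, 6.1] 3
13 [0.1, 6.2] 4
14 [0.5, 6.1] 5
15 [0.7, 6.1] 5
16 [0.9, 5.9] 4
17 [0.7, 6.0] 2
```

View pics/s3z.png

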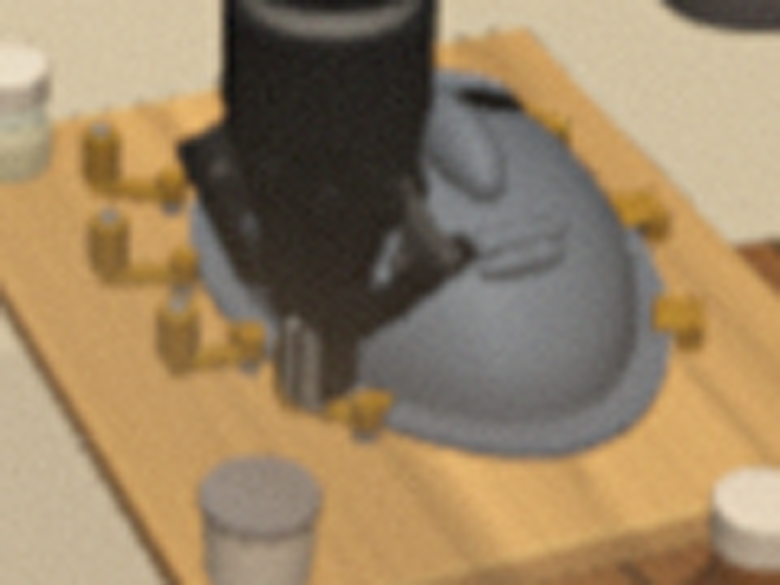

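Clip 1 is turning: its peg is hidden in front of the finger at about (310,350), with about 2 N. Continuing.

Call:
servo_tool(
  deltas=[1,0,0.006,0,0,1,0,0.006,0,0,1,0,0.006,0,0,1,-0.0003,0.006,0,0],
)

```text
time_s: 4.13
eef_pos: [0.5038, -0.1188, 0.1131]
tool_rot: [[-0.943, -0.333, -0.006], [-0.333, 0.943, 0.0], [0.006, 0.002, -1.0]]
ft_force: [-6.2, -3.6, 4.8]
opening: 0.001
finger_force: 3.6
```

```bash
python3 -c "
from nxt import *
go(0.0035)"
```

```text
i 11 / 45 dev mm [-3.3  1.1] yaw err -0.0 F [-6.25 -3.61  4.84] tip z 0.04046141385077487
12 [-3.0, 4.0] 3
13 [0.2, 6.1] 4
14 [0.4, 6.2] 5
15 [0.8, 6.0] 5
16 [0.8, 6.0] 4
17 [0.8, 5.9] 2
18 [0.3, 6.0] 1
19 [0.0, 6.0] 0
20 [-0.1, 6.1] 0
21 [-0.1, 6.1] 0
```

Call:
servo_tool(
  deltas=[1,0.003,0.003,-0.001,0,1,0,0.006,-0.0005,3,1,0,0.006,0,4,1,0.0005,0.006,0,5],
)

```text
time_s: 4.47
eef_pos: [0.4972, -0.0998, 0.1151]
tool_rot: [[-0.992, -0.127, -0.0], [-0.127, 0.992, 0.001], [0.0, 0.001, -1.0]]
ft_force: [0.8, -1.5, 0.2]
opening: -0.004
finger_force: 0.8
```

```bash
python3 -c "
from nxt import *
go(0.0005)"
```

```text
i 14 / 45 dev mm [-1.4  2.5] yaw err 0.1 F [ 0.8  -1.53  0.23] tip z 0.04254250097020318
15 [-0.4, 3.4] 5
16 [0.9, 5.9] 4
17 [0.8, 6.0] 2
18 [0.3, 5.9] 0
19 [-0.0, 6.1] 0
20 [-0.3, 6.0] 0
21 [-0.2, 6.1] 0
22 [0.1, 6.1] 0
23 [0.4, 6.0] 1
24 [0.5, 6.1] 4
```

Call:
servo_tool(
  deltas=[1,0,0.005,0,5,1,0.0008,0.006,0,4,1,0.0008,0.006,0,2,1,0.0003,0.006,0,0,1,0,0.006,0,0,1,-0.0003,0.006,0,0,1,-0.0002,0.006,0,0],
)

```text
time_s: 5.05
eef_pos: [0.4948, -0.0587, 0.1147]
tool_rot: [[-0.998, 0.061, -0.005], [0.061, 0.998, 0.001], [0.005, 0.0, -1.0]]
ft_force: [-4.5, 0.4, 3.8]
opening: -0.003
finger_force: 2.2
```

```bash
python3 -c "
from nxt import *
go(0.0005)"
```

```text
i 21 / 45 dev mm [-2.4  1.7] yaw err -0.7 F [-4.49  0.39  3.79] tip z 0.042138240485920936
22 [-2.4, 4.5] 1
23 [0.4, 6.0] 1
24 [0.6, 6.1] 3
25 [0.9, 6.1] 4
26 [1.4, 5.9] 5
27 [1.8, 5.7] 3
28 [2.0, 5.5] 1
29 [1.1, 5.8] 0
30 [-0.0, 6.1] 0
31 [-0.6, 6.2] 0
```

Call:
servo_tool(
  deltas=[1,0.0015,0.006,0,0,1,0.0005,0.006,0,1,1,0.0005,0.006,0,3,1,0.0008,0.006,0,4,1,0.0012,0.006,0,5],
)

```text
time_s: 5.47
eef_pos: [0.4962, -0.0289, 0.1154]
tool_rot: [[-0.958, 0.287, 0.001], [0.287, 0.958, -0.0], [-0.001, 0.0, -1.0]]
ft_force: [-0.5, -2.5, -0.6]
opening: 0.002
finger_force: 0.9
```

```bash
python3 -c "
from nxt import *
go(-0.001)"
```

```text
i 26 / 45 dev mm [0.3 1.1] yaw err -0.5 F [-0.5  -2.51 -0.57] tip z 0.0428386814405905
27 [1.7, 4.6] 4
28 [2.0, 5.5] 1
29 [1.1, 5.8] 0
30 [0.1, 6.0] 0
31 [-0.6, 6.3] 0
32 [-0.6, 6.2] 0
33 [-0.2, 6.1] 0
34 [-0.0, 6.1] 2
35 [0.1, 6.1] 3
36 [0.4, 6.0] 3
```

Call:
servo_tool(
  deltas=[1,0.0017,0.005,0,4,1,0.002,0.0055,0,1,1,0.001,0.006,0,0,1,0,0.006,0,0,1,-0.0006,0.006,0,0,1,-0.0006,0.006,0,0],
)

```text
time_s: 5.97
eef_pos: [0.5044, 0.005, 0.1152]
tool_rot: [[-0.931, 0.366, -0.001], [0.366, 0.931, 0.001], [0.001, 0.001, -1.0]]
ft_force: [-2.9, 2.4, -0.1]
opening: -0.003
finger_force: 1.8
```

```bash
python3 -c "
from nxt import *
go(-0.001,n=14)"
```

```text
i 32 / 45 dev mm [-0.6  0.6] yaw err 0.2 F [-2.91  2.42 -0.07] tip z 0.04258279949612012
33 [-1.0, 5.8] 0
34 [-0.0, 6.1] 2
35 [0.1, 6.0] 3
36 [0.3, 6.1] 3
37 [0.5, 6.0] 3
38 [0.6, 6.0] 1
39 [0.4, 6.0] 0
40 [0.1, 6.0] 0
41 [-0.1, 6.1] 0
42 [-0.2, 6.1] 0
43 [-0.0, 6.1] 0
44 [-0.0, 6.0] 0
45 [-0.0, 6.1] 0
```

Call:
servo_tool(
  deltas=[1,-0.0007,0.006,0,0,1,0,0.006,0,2,1,0,0.006,0,3,1,0.0003,0.006,0,3,1,0.0005,0.006,0,3,1,0.0006,0.006,0,1],
)

```text
time_s: 6.47
eef_pos: [0.5203, 0.0369, 0.1154]
tool_rot: [[-0.833, 0.554, 0.001], [0.554, 0.833, -0.001], [-0.001, -0.001, -1.0]]
ft_force: [-0.5, -2.8, 2.0]
opening: 0.0
finger_force: 1.2
```

Call:
servo_tool(
  deltas=[1,0.0004,0.006,0,0,1,0,0.006,0,0,1,0,0.006,0,0,1,-0.0002,0.006,0,0,1,0,0.006,0,0],
)

```text
time_s: 6.88
eef_pos: [0.5363, 0.0628, 0.1153]
tool_rot: [[-0.834, 0.552, -0.0], [0.552, 0.834, 0.001], [0.001, 0.001, -1.0]]
ft_force: [-1.1, -0.6, -0.2]
opening: -0.001
finger_force: 0.7
```

```bash
python3 -c "
from nxt import *
go(-0.001,n=14)"
```

```text
i 43 / 45 dev mm [ 0.1 -0.3] yaw err 0.2 F [-1.1  -0.64 -0.25] tip z 0.04269747962391898
44 [0.3, 6.2] 0
45 [-0.0, 6.0] 0
```

Call:
servo_tool(
  deltas=[1,-0.001,0.001,0,0,1,-0.001,0,0,0,1,0,0,0,0],
)

```text
time_s: 7.13
eef_pos: [0.5384, 0.0617, 0.1153]
tool_rot: [[-0.834, 0.552, 0.0], [0.552, 0.834, 0.0], [0.0, 0.0, -1.0]]
ft_force: [-0.4, 0.1, -1.1]
opening: 0.001
finger_force: 0.5
```

Call:
servo_tool(
  deltas=[1,-0.001,0,0,0,1,-0.001,0,0,0,1,0,0,0,0],
)

```text
time_s: 7.38
eef_pos: [0.54, 0.0602, 0.1154]
tool_rot: [[-0.834, 0.552, 0.0], [0.552, 0.834, -0.0], [-0.0, -0.0, -1.0]]
ft_force: [-1.0, 0.2, -0.9]
opening: -0.001
finger_force: 0.5
```

```bash
python3 - <<'E'
from h import *
s=manip.read_state();print(s['eef_pos'],s['ft_force'])
a,d=snap('side','side4')
a=cv2.cvtColor(a,cv2.COLOR_RGB2BGR)[180:270,255:375]; cv2.imwrite('pics/s4z.png',cv2.resize(a,None,fx=6.5,fy=6.5,interpolation=cv2.INTER_CUBIC))
E
```

```text
[0.53997144 0.06016285 0.11535795] [-0.97896437  0.24854957 -0.93885936]
```

View pics/s4z.png

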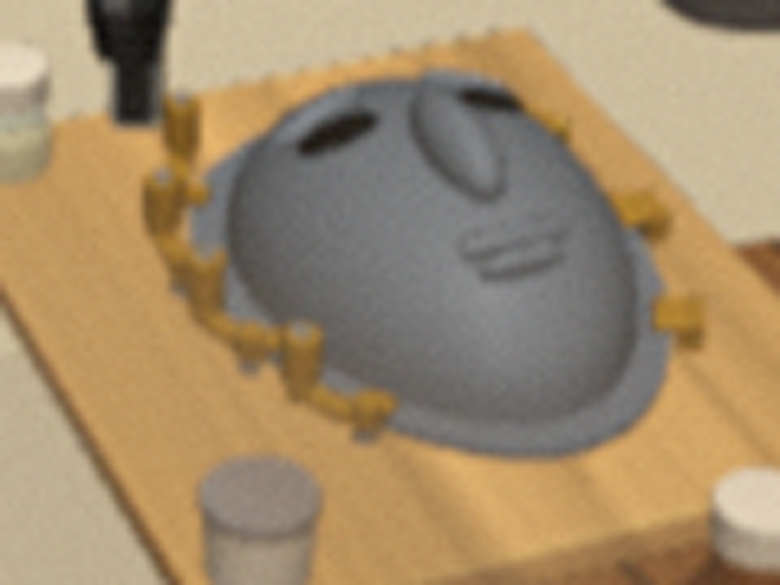

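Call:
servo_tool(
  deltas=[1,0.005,0,0,0,1,0.004,0.002,-0.01,0,1,0,0,-0.03,0,1,0,0,-0.04,0,1,0,0,-0.04,0,1,0,0.04,-0.02,0,1,0,0.04,0,0,1,0,0.04,0,0,1,0,0.04,0,0,1,0,0,0,0],
)

```text
time_s: 8.27
eef_pos: [0.6231, 0.2039, 0.2547]
tool_rot: [[-0.837, 0.548, 0.004], [0.548, 0.837, 0.003], [-0.002, 0.005, -1.0]]
ft_force: [-0.6, -1.6, -0.0]
opening: 0.002
finger_force: 0.0
```

```bash
python3 - <<'E'
from path import *
p,d=snap('top','top5'); P=cloud('top',d); Z=P[...,2]
m=((Z>0.042)&(Z<0.062)).astype(np.uint8); m[:165]=0;m[205:]=0;m[:,:257]=0;m[:,352:]=0
k,l,st,c=cv2.connectedComponentsWithStats(m)
for i in range(1,k): print(st[i],ray('top',*c[i],.054)[:2].round(4))
snap('side','side5')
a=cv2.cvtColor(p,cv2.COLOR_RGB2BGR)[155:215,235:365]; cv2.imwrite('pics/t5z.png',cv2.resize(a,None,fx=6,fy=6,interpolation=cv2.INTER_CUBIC))
print('expected closed',(pv2+.03*t).round(4).tolist())
print(manip.read_state()['eef_pos'])
E
```

```text
[276 165  71  16 422] [ 0.5528 -0.0648]
[261 170   7   6  33] [0.5523 0.0509]
[321 172   1   1   1] [ 0.5561 -0.0906]
[281 183   6   7  33] [0.5187 0.0018]
[328 185   7   6  33] [ 0.5179 -0.1165]
[304 188   6   6  32] [ 0.5091 -0.0552]
expected closed [[0.5222, -0.1158], [0.516, -0.0536], [0.5255, 0.0018], [0.5531, 0.0527]]
[0.62029375 0.19978799 0.25411208]
```

View pics/t5z.png

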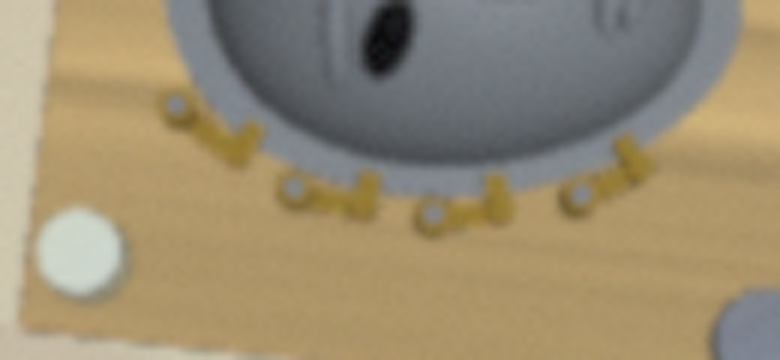

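The top view shows four handles lying along the rim with toes over it. I'll check the angles: pivots from circle intersection, rim normal from a colour mask.

```bash
python3 - <<'E'
from path import *
now=np.array([(.5179,-.1165),(.5091,-.0552),(.5187,.0018),(.5523,.0509)])
im=cv2.imread('pics/top5.png'); h=cv2.cvtColor(im,cv2.COLOR_BGR2HSV)
b,g,r=[im[...,i].astype(int) for i in range(3)]
m=((b>r-2)).astype(np.uint8); m[:100]=0;m[200:]=0;m[:,:255]=0;m[:,365:]=0
m=cv2.morphologyEx(m,cv2.MORPH_OPEN,np.ones((3,3)))
cs=max(cv2.findContours(m,0,1)[0],key=cv2.contourArea)[:,0]
W=np.array([ray('top',u,v,.022)[:2] for u,v in cs]); print('extent',np.ptp(W,axis=0))
W0=np.array([ray('top',u,v,.022)[:2] for u,v in max(cv2.findContours(m,0,1)[0],key=cv2.contourArea)[:,0]])
for i in range(4):
    M=(peg[i]+now[i])/2; D=now[i]-peg[i]; c=np.linalg.norm(D); D/=c; q=np.sqrt(.03**2-(c/2)**2)
    pv=M+q*np.array([D[1],-D[0]]) 
    if pv[0]<M[0]: pv=2*M-pv
    w=W[np.linalg.norm(W-pv,axis=1)<.035]; w=w-w.mean(0); 
    # local quadratic in rotated frame
    y=w[:,1]; A=W[np.linalg.norm(W-pv,axis=1)<.035]; mean=A.mean(0)
    Vt=np.linalg.svd(A-mean)[2]; s=(A-mean)@Vt[0]; k=(A-mean)@Vt[1]; f=np.polyfit(s,k,2); s0=(pv-mean)@Vt[0]
    tg=Vt[0]+(2*f[0]*s0+f[1])*Vt[1]; tg/=np.linalg.norm(tg); tg*=np.sign(tg[1])
    ang=lambda v:np.degrees(np.arctan2(v[0],v[1]))
    print(i+1,'pv',pv.round(4),'swing',round(np.degrees(2*np.arcsin(c/.06)),1),'rim tangent',ang(tg).round(1),'handle',ang(now[i]-pv).round(1),'open handle+90',(ang(peg[i]-pv)+90).round(1),'gap',abs((pv-mean)@Vt[1]-np.polyval(f,s0)).round(4),len(A))
E
```

```text
extent [0.17483373 0.24273485]
1 pv [ 0.532 -0.143] swing 83.9 rim tangent -28.3 handle -28.1 open handle+90 -22.0 gap 0.0158 25
2 pv [ 0.5137 -0.0848] swing 74.6 rim tangent -8.3 handle -8.8 open handle+90 6.6 gap 0.0158 27
3 pv [ 0.514  -0.0278] swing 74.4 rim tangent 9.4 handle 9.1 open handle+90 24.7 gap 0.016 27
4 pv [0.5355 0.026 ] swing 86.9 rim tangent 36.4 handle 34.0 open handle+90 37.1 gap 0.016 23
```

All four handles lie within about 2° of the rim's tangent, and the arm is clear. Handing in.

```bash
python3 -c "
from workcell import manip
print(manip.close_job())"
```

```text
the job is handed in; nothing more can be done
None
```

All four clips were closed in order from chin to brow with light contact (peaks of about 7 N or less), the arm finished clear, and the job is handed in; clip 4 measured about 2° short of the rim line (within measuring error), and I did not separately check that the mask stayed put.

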